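# Shift the jar mill into its slow speed

### The job

Change the jar mill over to its slow speed: push the ball-topped gear lever from the left-hand side of its H-gate, where it was left, along the cross slot and fully home into the right-hand slot on the robot's side, without running it into the fast slot (right-hand side, away from the robot) on the way. Left and right are as seen from the robot. Only push the lever with the fingers and ease it through without forcing or pinching it, and leave the jars, the dish and the vial where they are.

Things in the scene. Friction and masses are not known exactly. Their poses are not given: they have to be found in the camera images.
- mill: bench jar mill, fixed: cream gearbox 150 x 150 mm with a 110 mm square steel gate plate on top; motor along -y (to y -231, 116 mm high), two rubber rollers along +y (y 82 to 418, x +-113, 107 mm high, the jar on them 157 mm). Origin: bench level, straight under the gate centre. x points away from the robot's side, y to the left seen from the robot, z up; turned by up to 0.35 rad about z
- gate (a point): centre of the H-gate on the plate's upper face, 118 mm above the bench; axes as the mill. Two slots along x at y = +20 mm (left) and -20 mm (right), 57 mm long, 17 mm wide, are joined at x = 0 by a cross slot along y, 17 mm wide; two steel tongues 23 mm wide, corners rounded 4 mm, lie between the slots and stop the lever
- slow_slot (a point): where the lever shaft's axis stands in the gate when it is home in the slow slot (right-hand, robot's side), at the plate's upper face; same axes as the mill
- lever: gear lever: steel shaft 12 mm in diameter with a black ball knob 36 mm in diameter. Origin: its pivot, 39 mm above the bench under the gate centre; z runs up the shaft. It tilts both ways up to 0.29 rad and stays where it is left (dry friction: about 3 N at the ball moves it). Tongues and slot ends stop it
- ball (a point): centre of the ball knob, 170 mm up the shaft from the pivot. In the mill's frame: x 0, y 0, z 209 mm upright; x about -49 or +49 mm home in a robot-side or far slot; y about +44 mm in the left, -44 mm in the right slots (6 mm play), z falling to 195 mm there. It can cross with the ball within 5 mm of x = 0. It starts in the left slots, anywhere along x
- mill_jar: white PTFE jar with a screw lid, 76 mm in diameter and 110 mm long, lying on the rollers along the mill's y; origin at its centre; loose, to be left alone
- low_jar: low white lidded jar, 76 mm in diameter, 40 mm high, standing on the bench beside the mill's gearbox or motor; origin at the centre of its underside; loose, to be left alone
- vial: small glass vial with a black cap, 28 mm in diameter, 62 mm high, standing on the bench beside the mill's gearbox or motor; origin at the centre of its underside; loose, to be left alone
- dish: covered glass petri dish, 90 mm in diameter, 18 mm high, lying on the bench beside the mill's gearbox or motor; origin at the centre of its underside; loose, to be left alone

How it is judged:
By the outcome, as a careful person would: the job done as asked, in the order asked, and still so for the second after the job is handed in, with the robot touching nothing.
It also fails if it takes over 51 s, if anything falls off the work surface, if the arm or the gripper's body presses on something with over 40 N, if the wrist force passes 120 N, or if a joint passes its speed limit or range.

### The arm

A 6-joint arm with a two-finger parallel gripper is mounted at the origin on the work surface. World frame = base frame: x ahead of the robot, y to its left, z up, the work surface at z = 0. Lengths are in m, angles in rad, forces in N, time in s.
With the tool pointing down it reaches from about 0.25 to 0.725 m from the base axis. Payload 4 kg.
Tool frame: the origin (TCP) lies midway between the tips of the shut fingers; the grasp point (between the pads) lies 19 mm behind it; z points along the fingers, y is the line along which they close (so a half turn about z gives the same grasp; the last joint's range is limited). The gripper opens to 85 mm and grips with 20 to 120 N. Pads are 22 mm wide; open, the fingers measure 114 mm over their backs; the gripper's body (76 mm by 85 mm) begins 54 mm behind the grasp point. The pads swing forward as they close: fully open they stand 13 mm farther back than shut.
Start: joints at [-1.106, 0.241, 0.005, 1.335, 0, 1.571], TCP at [0.224, -0.447, 0.231] pointing down, gripper open.
Joint ranges: [-2.72, 2.72], [-1.05, 1.87], [-1.09, 1.28], [-1.99, 2.15], [-1.42, 1.44], [-3.14, 3.14]. Speed limits (rad/s): [2.79, 2.79, 3.14, 3.14, 3.14, 3.14].

### API

Orientations are given as a unit quaternion [x, y, z, w].
In Python, from workcell import monitor, vision, job gives the robot as it stands.
- The arm moves only by the tool move_arm, never from a script. Its argument "moves" is a list that holds one entry, the list of rows, each a list of 5 numbers: the shift along the world's x, y, z in m, then the turn about the world's z in degrees, then the opening in per cent of the stroke, from 0 (shut) to 100 (fully open). In form: [[[x, y, z, turn, gripper], ...]]. A call has 1 to 5 rows; each row is the pose to reach, as a shift and turn from the pose commanded when the call began; what a row does not reach only later rows make up. A row lasts 1/8 s, in which the tool goes at most 62.5 mm and 10.7 degrees, less where a joint would pass 70% of its speed; a pose out of reach is approached as far as the arm can. A call with a gripper value outside its range is refused whole. The fingers move at their own pace and stop on an object; the grip force is fixed at half the most. Time passes only in rows, so rows that repeat a pose let the fingers close. It gives the time, the measured TCP pose, the force, the opening and the grip force at its end, in the units of the state.
- monitor.get_obs(): the state, without advancing time (a new reading comes with each control period).
- vision.camera(name): name is "scene" or "top"; returns a dict with "color" (384x512x3 uint8, red, green, blue), "camera_matrix" (3x3 intrinsics, pixels), "k1" (the pictures are not rectified: a ray, as slopes to the right and down, at radius r is drawn at 1 + k1 r^2 times it, then the intrinsics apply), "eye" and "attitude" of the camera in the world. Camera axes: x right, y up, looking along -z (the intrinsics and any distortion apply to the point x, -y, -z); pixel columns grow to the right and rows downward; lengths in m; the calibration is good to about 2 mm. A picture is of the moment at which its call begins. There is no depth.
- job.job_done(): hands the job in; it is judged then, once.
The state is a dict: "clock": time; "joint_pos": joint angles; "joint_vel": joint speeds; "tau": joint torques, N m; "eef_pos": TCP position; "tool_rot": TCP orientation; "ft_force": force on the tool from outside, world axes, zero at the start; "ft_torque": the same for the moment, N m; "grip_width": finger opening in m; "grasp_force": force on a finger pad.
Only numpy, scipy, OpenCV 4.12 (cv2) and the standard library are available. Lean on these libraries where they do the work, as an engineer would, in place of code of your own. Each camera call takes 0.05 s, during which the arm holds its last target. There are 200 camera calls.

## Working session

There is one attempt and no reset: what is moved stays moved. The work goes in short steps, Python scripts to look and compute and a tool call to move; the robot and the scene stay as the last step left them, time stands still between calls to the robot, and variables do not carry over. Pictures are saved under pics/ and viewed, at most 10 in all, crops included, and the job is handed in when it is done.

Besides the shell and the picture viewer there is one more tool, called after ">>>" by a JSON object that holds its "name" and its "arguments", one argument or row to a line. move_arm: Moves the arm, as the interface text tells. Its arguments: {"type":"object","properties":{"moves":{"type":"array","items":{"type":"array","items":{"type":"array","items":{"type":"number"}}}}},"required":["moves"]}

```bash
mkdir -p pics; cat > h.py <<'E'
import numpy as np, cv2
from workcell import monitor, vision, job
from scipy.spatial.transform import Rotation as R
def snap(n,f):
    c=vision.camera(n); cv2.imwrite(f'pics/{f}.png',c['color'][:,:,::-1]); return c
E
python3 - <<'E'
from h import *
for n in ('scene','top'):
    c=snap(n,n+'0'); print(n,c['camera_matrix'],c['k1'],c['eye'],c['attitude'])
o=monitor.get_obs(); print(o)
E
```

```text
scene [[361.21835014   0.         257.79906444]
 [  0.         361.21835014 186.5213302 ]
 [  0.           0.           1.        ]] -0.021990980682704407 [ 1.16297401 -0.4560976   0.64402815] [0.42522757 0.19650275 0.36350196 0.80525431]
top [[385.94753343   0.         252.33757401]
 [  0.         385.94753343 194.67783201]
 [  0.           0.           1.        ]] -0.12872296451880533 [0.47491859 0.03090085 1.148509  ] [-0.01995922  0.03217022  0.7087632  -0.70442986]
{'clock': 0.1, 'joint_pos': array([-1.10600487e+00,  2.41363808e-01,  3.87640152e-03,  1.33520605e+00,
        2.23641751e-05,  1.57082193e+00]), 'joint_vel': array([ 0.00163247,  0.00049693,  0.00232816, -0.0002597 , -0.00107708,
        0.00078049]), 'tau': array([-5.76321545e-04, -3.73138261e+01,  2.53009808e+01,  1.08591738e-02,
       -3.27528937e-05, -9.54511478e-06]), 'eef_pos': array([ 0.22387329, -0.44645397,  0.23049557]), 'tool_rot': array([ 9.73119942e-01,  2.30296937e-01, -2.07593553e-04, -9.25636318e-04]), 'ft_force': array([0.1827501 , 0.00104938, 0.34795616]), 'ft_torque': array([-0.01480767,  0.01293021,  0.00721444]), 'grasp_force': 0.0, 'grip_width': 0.08520481176986182}
```

View pics/scene0.png

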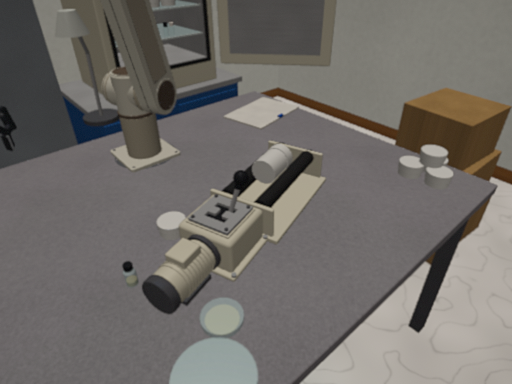

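View pics/top0.png

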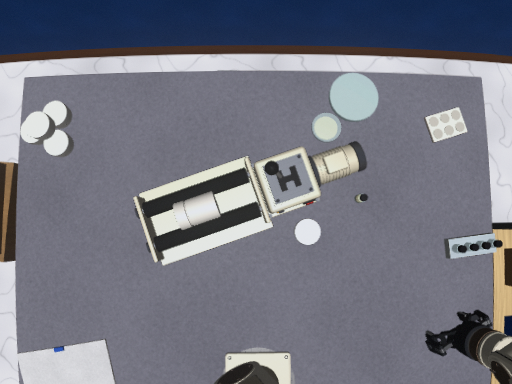

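The top view shows the gate plate near (288,179) and the ball near (272,168), so the lever sits in the left slots. The mill is turned to the left, and the low jar is near (308,232), the vial near (362,198) and the dish near (326,127). I'll zoom in on the gate.

```bash
cat >> h.py <<'E'
def rays(c,px):
    u=cv2.undistortPoints(np.array(px,float).reshape(-1,1,2),c['camera_matrix'],np.array([c['k1'],0,0,0]))[:,0]
    d=np.c_[u[:,0],-u[:,1],-np.ones(len(u))]
    return R.from_quat(c['attitude']).apply(d)
def at_z(c,px,z):
    d=rays(c,px); e=np.array(c['eye']); return e+d*((z-e[2])/d[:,2])[:,None]
def proj(c,p):
    q=R.from_quat(c['attitude']).inv().apply(np.atleast_2d(p)-c['eye'])*[1,-1,-1]
    return cv2.projectPoints(q,np.zeros(3),np.zeros(3),c['camera_matrix'],np.array([c['k1'],0,0,0]))[0][:,0]
def tri(c1,p1,c2,p2):
    d1=rays(c1,[p1])[0];d2=rays(c2,[p2])[0]
    s=np.linalg.lstsq(np.c_[d1,-d2],np.array(c2['eye'])-c1['eye'],rcond=None)[0]
    a=c1['eye']+s[0]*d1;b=c2['eye']+s[1]*d2
    return (a+b)/2,np.linalg.norm(a-b)
E
python3 - <<'E'
from h import *
c=vision.camera('top');s=vision.camera('scene')
a=cv2.resize(c['color'][135:225,235:335],None,fx=6,fy=6,interpolation=cv2.INTER_CUBIC)
b=cv2.resize(s['color'][160:260,175:275],None,fx=6,fy=6,interpolation=cv2.INTER_CUBIC)
for im,n in((a,'topz'),(b,'scz')): cv2.imwrite(f'pics/{n}.png',im[:,:,::-1])
E
```

```text
(no output)
```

View pics/topz.png

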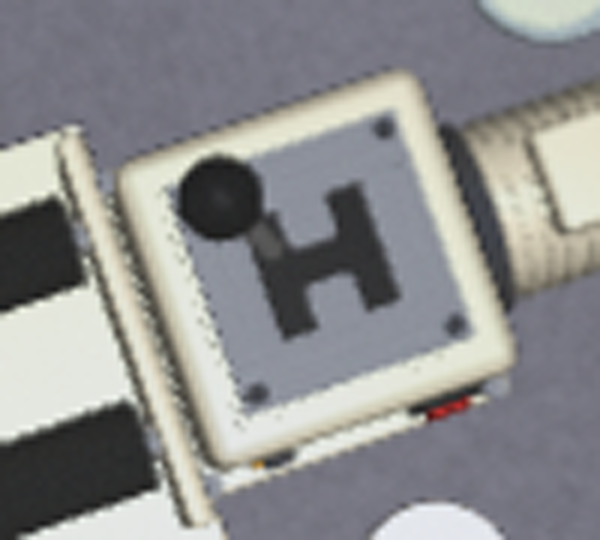

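View pics/scz.png

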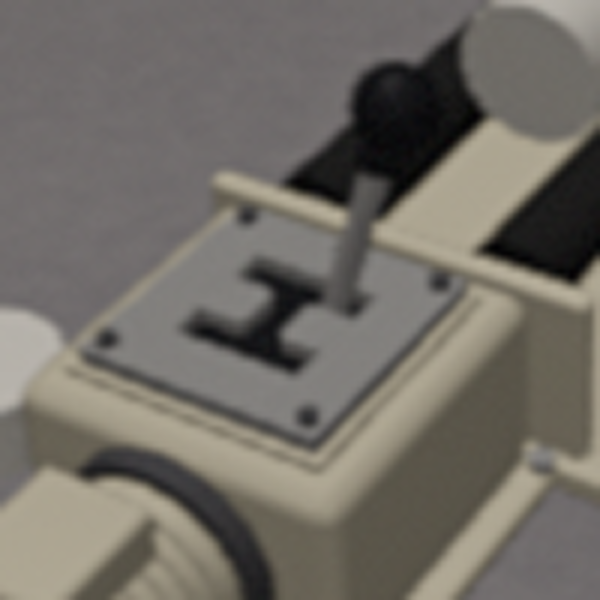

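```bash
python3 - <<'E'
from h import *
c=vision.camera('top');s=vision.camera('scene')
T=lambda p:(np.array(p,float)+.5)/6-.5+[235,135]
S=lambda p:(np.array(p,float)+.5)/6-.5+[175,160]
w=at_z(c,T([(385,128),(457,324),(257,393)]),.118)
print('screws',w); g=(w[0]+w[2])/2
dx=w[0]-w[1];dy=w[2]-w[1];print(np.linalg.norm(dx),np.linalg.norm(dy),np.arctan2(dx[1],dx[0]),np.arctan2(-dy[0],dy[1]))
h=at_z(c,T([(343,189),(386,305),(303,333)]),.118); g2=(h[0]+h[2])/2
print('H',g2,np.linalg.norm(h[0]-h[1]),np.linalg.norm(h[2]-h[1]))
sc=at_z(s,S([(247,215),(107,340),(308,416),(440,283)]),.118); print('scene',sc,sc.mean(0),(sc[0]+sc[2])/2)
b,e=tri(c,T((220,198)),s,S((395,108)));print('ball',b,e)
th=(np.arctan2(dx[1],dx[0])+np.arctan2(-dy[0],dy[1]))/2
for G in(g,g2,sc.mean(0)): print(G,th,R.from_euler('z',-th).apply(b-[G[0],G[1],0]))
print('objs low,vial,dish',at_z(c,[(308,232)],.04),at_z(c,[(362,198)],.062),at_z(c,[(326,127)],.018))
E
```

```text
screws [[ 0.65571404 -0.1137703   0.118     ]
 [ 0.56660701 -0.14477578  0.118     ]
 [ 0.53610577 -0.05427613  0.118     ]]
0.09434724576475302 0.09550137713795634 0.3348543213566949 0.32507535909983515
H [ 0.59539954 -0.08473243  0.118     ] 0.05577289857783487 0.03957317960795096
scene [[ 0.53610627 -0.05285701  0.118     ]
 [ 0.56787145 -0.14212768  0.118     ]
 [ 0.65537172 -0.11089862  0.118     ]
 [ 0.62576378 -0.02262925  0.118     ]] [ 0.59627831 -0.08212814  0.118     ] [ 0.595739   -0.08187781  0.118     ]
ball [ 0.61270623 -0.03258727  0.19906134] 0.0015159046024904635
[ 0.59590991 -0.08402321  0.118     ] 0.329964840228265 [0.03255598 0.04321899 0.19906134]
[ 0.59539954 -0.08473243  0.118     ] 0.329964840228265 [0.03326861 0.04372459 0.19906134]
[ 0.59627831 -0.08212814  0.118     ] 0.329964840228265 [0.03159343 0.04154552 0.19906134]
objs low,vial,dish [[ 0.4481641  -0.14803466  0.04      ]] [[ 0.54385713 -0.30239602  0.062     ]] [[ 0.76162541 -0.21227654  0.018     ]]
```

The mill is at (0.596, -0.0835) with yaw 0.33, and the ball is at mill (+32, +43) mm, z 0.199. These heights and sizes fit the data given. I'll shut the fingers and approach the far (+x) side of the ball from above.

>>> {"name": "move_arm", "arguments": {
  "moves": [
    [[0,0,0.05,-2,0],[0.04,0.04,0.05,-7.7,0],[0.08,0.08,0.05,-7.7,0],[0.12,0.12,0.05,-7.7,0],[0.16,0.16,0.05,-7.7,0]]
  ]
}}

```text
clock: 0.92
eef_pos: [0.3851, -0.2857, 0.2814]
tool_rot: [0.986, 0.164, 0.0, 0.0]
ft_force: [0.7, -1.1, -0.8]
grip_width: 0.0
grasp_force: 0.0
```

>>> {"name": "move_arm", "arguments": {
  "moves": [
    [[0.04,0.04,0,0,0],[0.08,0.08,0,0,0],[0.12,0.12,0,0,0],[0.16,0.16,0,0,0],[0.2,0.2,0,0,0]]
  ]
}}

```text
clock: 1.55
eef_pos: [0.5853, -0.0855, 0.2813]
tool_rot: [0.986, 0.165, 0.0, 0.0]
ft_force: [0.1, -0.7, 0.6]
grip_width: -0.0001
grasp_force: 0.0
```

>>> {"name": "move_arm", "arguments": {
  "moves": [
    [[0.04,0.04,0,0,0],[0.074,0.07,0,0,0],[0.074,0.07,0,0,0],[0.074,0.07,0,0,0],[0.074,0.07,0,0,0]]
  ]
}}

```text
clock: 2.17
eef_pos: [0.6574, -0.0182, 0.282]
tool_rot: [0.987, 0.164, 0.0, 0.0]
ft_force: [1.0, -0.2, 0.6]
grip_width: -0.0002
grasp_force: 0.0
```

```bash
cat >> h.py <<'E'
G=np.array([.596,-.0835,0]);TH=.33
def mill(p): return R.from_euler('z',-TH).apply(np.array(p)-G)
def world(p): return R.from_euler('z',TH).apply(np.array(p))+G
def st():
    o=monitor.get_obs();p=o['eef_pos'];t=R.from_quat(o['tool_rot']).as_matrix()
    print('t',round(o['clock'],2),'tcp',p.round(4),'mill',mill(p).round(4),'toolx-mill deg',round(np.degrees(np.arctan2(t[1,0],t[0,0])-TH),1),'tz',t[:,2].round(3),'F',R.from_euler('z',-TH).apply(o['ft_force']).round(1),'q',o['joint_pos'].round(2),round(o['grip_width'],4))
E
python3 - <<'E'
from h import *
st(); s=snap('scene','x'); a=cv2.resize(s['color'][110:260,150:350],None,fx=4,fy=4,interpolation=cv2.INTER_CUBIC)
cv2.imwrite('pics/s1.png',a[:,:,::-1])
print(world([.08,.043,0]))
E
```

```text
t 2.17 tcp [ 0.6574 -0.0182  0.282 ] mill [0.0793 0.0419 0.282 ] toolx-mill deg -0.1 tz [ 0. -0. -1.] F [ 0.8 -0.5  0.6] q [-0.03  0.57  0.63  1.63 -0.    2.79] -0.0002
[ 0.65774954 -0.01689674  0.        ]
```

View pics/s1.png

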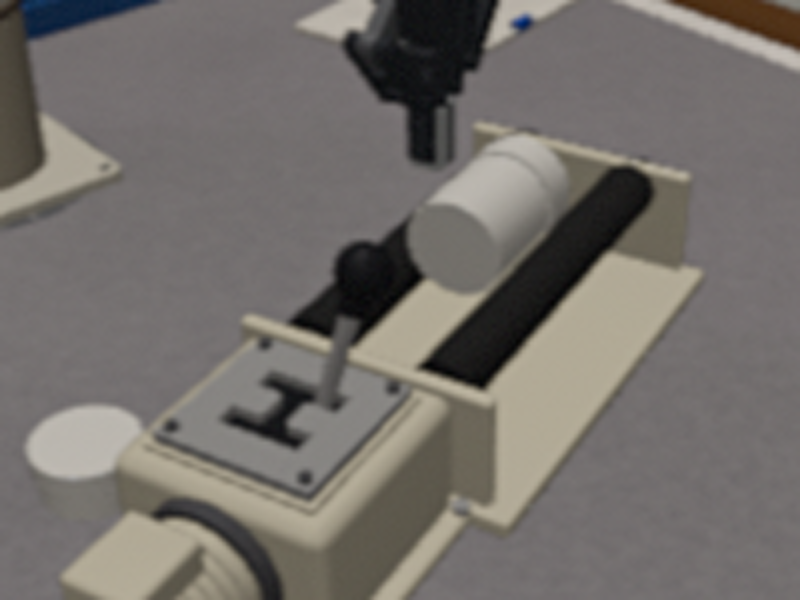

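The shut fingers hover clear, beyond the ball. I'll go down and then ease toward the ball.

>>> {"name": "move_arm", "arguments": {
  "moves": [
    [[0,0,-0.05,0,0],[0,0,-0.099,0,0],[0,0,-0.099,0,0],[-0.0066,-0.0023,-0.099,0,0],[-0.0123,-0.0042,-0.099,0,0]]
  ]
}}

```text
clock: 2.85
eef_pos: [0.6472, -0.0217, 0.1859]
tool_rot: [0.986, 0.164, 0.003, 0.001]
ft_force: [0.4, 0.4, 0.2]
grip_width: 0.0001
grasp_force: 0.0
```

>>> {"name": "move_arm", "arguments": {
  "moves": [
    [[-0.0038,-0.0013,0,0,0],[-0.0076,-0.0026,0,0,0],[-0.0114,-0.0039,0,0,0],[-0.0142,-0.0049,0,0,0],[-0.0142,-0.0049,0,0,0]]
  ]
}}

```text
clock: 3.48
eef_pos: [0.6319, -0.026, 0.1827]
tool_rot: [0.986, 0.164, 0.001, 0.0]
ft_force: [3.7, 0.7, 2.9]
grip_width: -0.0001
grasp_force: 1.9
```

```bash
cat >> h.py <<'E'
def view(f,box=(110,260,150,350),name='scene'):
    s=vision.camera(name); y0,y1,x0,x1=box
    cv2.imwrite(f'pics/{f}.png',cv2.resize(s['color'][y0:y1,x0:x1],None,fx=4,fy=4,interpolation=cv2.INTER_CUBIC)[:,:,::-1]); return s
E
python3 - <<'E'
from h import *
st(); view('s2')
E
```

```text
t 3.48 tcp [ 0.6319 -0.026   0.1827] mill [0.0526 0.0428 0.1827] toolx-mill deg 0.0 tz [ 0.001 -0.    -1.   ] F [ 3.7 -0.5  2.9] q [-0.04  0.53  0.3   1.35  0.    2.77] -0.0001
```

View pics/s2.png

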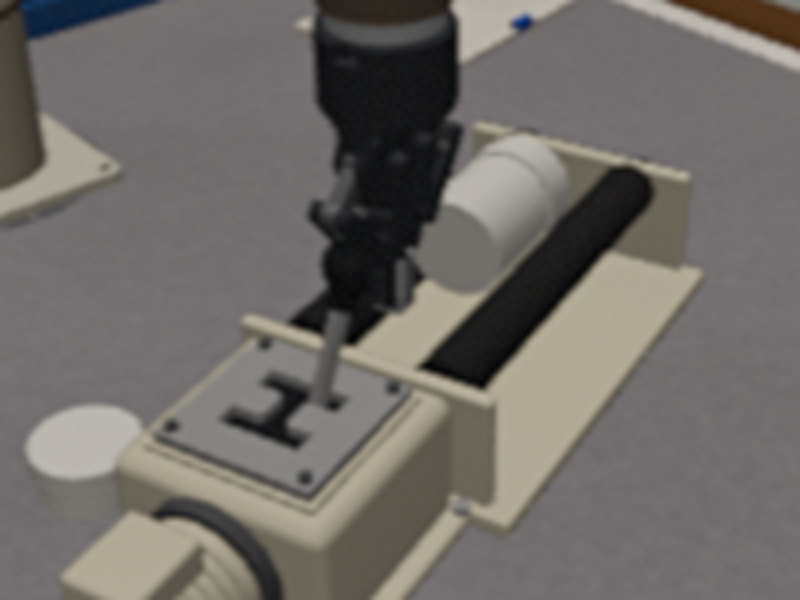

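The finger is bearing on the ball at about 3.7 N and the lever is moving. I'll push it on to neutral.

>>> {"name": "move_arm", "arguments": {
  "moves": [
    [[-0.0055,-0.0019,0,0,0],[-0.011,-0.0038,0,0,0],[-0.0165,-0.0057,0,0,0],[-0.0222,-0.0076,0,0,0],[-0.0222,-0.0076,0,0,0]]
  ]
}}

```text
clock: 4.15
eef_pos: [0.6084, -0.0339, 0.1821]
tool_rot: [0.986, 0.164, -0.001, -0.0]
ft_force: [2.1, 0.4, -0.1]
grip_width: 0.0005
grasp_force: 1.0
```

```bash
python3 -c "
from h import *
st()"
```

```text
t 4.15 tcp [ 0.6084 -0.0339  0.1821] mill [0.0278 0.0429 0.1821] toolx-mill deg -0.0 tz [-0.001 -0.    -1.   ] F [ 2.2 -0.3 -0.1] q [-0.06  0.48  0.23  1.32 -0.    2.76] 0.0005
```

>>> {"name": "move_arm", "arguments": {
  "moves": [
    [[0.015,0.0051,0,0,0],[0.033,0.011,0.01,0,0],[0.033,0.011,0.06,0,0],[0.033,0.011,0.1,0,0],[0.033,0.011,0.1,10,0]]
  ]
}}

```text
clock: 4.78
eef_pos: [0.6429, -0.0234, 0.2857]
tool_rot: [0.968, 0.252, 0.002, 0.001]
ft_force: [-0.2, -0.1, -0.1]
grip_width: -0.0002
grasp_force: 0.0
```

>>> {"name": "move_arm", "arguments": {
  "moves": [
    [[-0.01,0.02,0,10,0],[-0.025,0.04,0,20,0],[-0.04,0.06,0,30,0],[-0.055,0.06,0,40,0],[-0.055,0.06,0,50,0]]
  ]
}}

```text
clock: 5.4
eef_pos: [0.585, 0.037, 0.2814]
tool_rot: [0.77, 0.638, -0.002, -0.001]
ft_force: [-0.2, 0.9, 1.1]
grip_width: 0.0002
grasp_force: 0.0
```

```bash
python3 - <<'E'
from h import *
st(); s=view('s3'); c=snap('top','t3')
a=cv2.resize(s['color'][160:240,180:280],None,fx=6,fy=6,interpolation=cv2.INTER_CUBIC)
b=cv2.resize(c['color'][135:225,235:335],None,fx=6,fy=6,interpolation=cv2.INTER_CUBIC)[:480]
cv2.imwrite('pics/m3.png',cv2.resize(np.hstack([a,b]),(800,320))[:,:,::-1])
E
```

```text
t 5.4 tcp [0.585  0.037  0.2814] mill [0.0286 0.1176 0.2814] toolx-mill deg 60.4 tz [-0.005 -0.002 -1.   ] F [0.1 1.  1.1] q [ 0.06  0.41  0.37  1.54 -0.    1.82] 0.0002
```

View pics/m3.png

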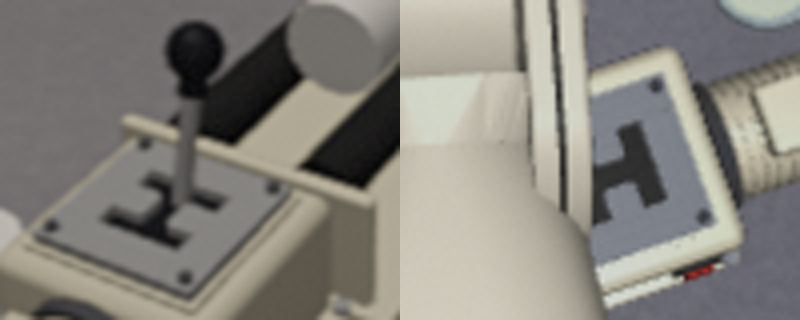

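Neutral looks close: in the scene crop the ball is at (194,49) and the shaft is by the cross slot. I'll work out the ball's position from its known height.

```bash
python3 - <<'E'
from h import *
s=vision.camera('scene')
g=cv2.cvtColor(s['color'],cv2.COLOR_RGB2GRAY)
b0=cv2.resize(g[160:190,215:245],None,fx=8,fy=8,interpolation=cv2.INTER_CUBIC)
ci=cv2.HoughCircles(b0,cv2.HOUGH_GRADIENT,1,50,param1=60,param2=10,minRadius=42,maxRadius=68);print(ci)
P=[((194+.5)/4-.5+180,(49+.5)/4-.5+160)]
if ci is not None: P.append(tuple((ci[0,0,:2]+.5)/8-.5+[215,160]))
for p in P: print(p,mill(at_z(s,[p],.203)[0]).round(4))
print('pred',proj(s,[world([x,.043,.203]) for x in(-.01,0,.01)]).round(1))
# foot
print('target tcp',world([-.001,.043+.029+.014,0]))
E
```

```text
[[[107.5 101.5  58.7]]]
(228.125, 171.875) [-0.0016  0.0449  0.203 ]
(np.float64(228.0), np.float64(172.25)) [-0.001   0.0434  0.203 ]
pred [[224.7 171.3]
 [228.3 172.4]
 [231.9 173.6]]
target tcp [ 0.56718626 -0.0024644   0.        ]
```

>>> {"name": "move_arm", "arguments": {
  "moves": [
    [[-0.019,-0.018,0,10,0],[-0.019,-0.036,0,20,0],[-0.019,-0.036,0,29.6,0],[-0.019,-0.036,-0.05,29.6,0],[-0.019,-0.036,-0.09,29.6,0]]
  ]
}}

```text
clock: 6.18
eef_pos: [0.5677, 0.0007, 0.1904]
tool_rot: [0.586, 0.811, -0.001, -0.001]
ft_force: [-1.3, -0.1, -0.1]
grip_width: 0.0001
grasp_force: 0.0
```

>>> {"name": "move_arm", "arguments": {
  "moves": [
    [[0,0,-0.0085,0,0],[0,0,-0.0085,0,0]]
  ]
}}

```text
clock: 6.42
eef_pos: [0.5684, 0.0011, 0.1839]
tool_rot: [0.585, 0.811, -0.0, -0.0]
ft_force: [-0.6, 0.3, 0.3]
grip_width: -0.0001
grasp_force: 0.0
```

```bash
python3 -c "
from h import *
st()"
```

```text
t 6.42 tcp [0.5684 0.0011 0.1839] mill [0.0013 0.089  0.1839] toolx-mill deg 89.5 tz [-0.001 -0.    -1.   ] F [-0.5  0.4  0.3] q [ 0.    0.4   0.1   1.28 -0.    1.25] -0.0001
```

>>> {"name": "move_arm", "arguments": {
  "moves": [
    [[0.0015,-0.0085,0,0.5,0],[0.003,-0.015,0,0.5,0],[0.005,-0.0205,0,0.5,0],[0.0068,-0.026,0,0.5,0],[0.0087,-0.0315,0,0.5,0]]
  ]
}}

```text
clock: 7.05
eef_pos: [0.5774, -0.03, 0.1843]
tool_rot: [0.58, 0.814, 0.0, 0.0]
ft_force: [-1.5, 4.7, 3.4]
grip_width: 0.0002
grasp_force: 2.2
```

>>> {"name": "move_arm", "arguments": {
  "moves": [
    [[0.0016,-0.0047,0,0,0],[0.0032,-0.0095,0,0,0],[0.0049,-0.0142,0,0,0],[0.0065,-0.0189,0,0,0],[0.0065,-0.0189,0,0,0]]
  ]
}}

```text
clock: 7.68
eef_pos: [0.5838, -0.0501, 0.1835]
tool_rot: [0.581, 0.814, -0.001, 0.0]
ft_force: [-0.5, 1.5, -0.3]
grip_width: -0.0001
grasp_force: 0.5
```

```bash
python3 -c "
from h import *
st()"
```

```text
t 7.67 tcp [ 0.5838 -0.0501  0.1835] mill [-0.0007  0.0356  0.1835] toolx-mill deg 90.1 tz [-0.    -0.001 -1.   ] F [-0.   1.6 -0.3] q [-0.08  0.43  0.16  1.29 -0.    1.15] -0.0001
```

>>> {"name": "move_arm", "arguments": {
  "moves": [
    [[0.0016,-0.0047,0,0,0],[0.0032,-0.0095,0,0,0],[0.0049,-0.0142,0,0,0],[0.0065,-0.0189,0,0,0],[0.0078,-0.0227,0,0,0]]
  ]
}}

```text
clock: 8.3
eef_pos: [0.5915, -0.0722, 0.1838]
tool_rot: [0.581, 0.814, -0.0, 0.0]
ft_force: [-0.2, 2.9, 2.0]
grip_width: 0.0001
grasp_force: 1.5
```

```bash
python3 -c "
from h import *
st()"
```

```text
t 8.3 tcp [ 0.5915 -0.0722  0.1838] mill [-0.0006  0.0121  0.1838] toolx-mill deg 90.1 tz [ 0. -0. -1.] F [0.7 2.8 2. ] q [-0.12  0.45  0.19  1.3  -0.    1.12] 0.0001
```

>>> {"name": "move_arm", "arguments": {
  "moves": [
    [[0.0018,-0.0052,0,0,0],[0.0036,-0.0104,0,0,0],[0.0054,-0.0156,0,0,0],[0.0068,-0.0199,0,0,0],[0.0082,-0.0238,0,0,0]]
  ]
}}

```text
clock: 8.93
eef_pos: [0.5993, -0.0958, 0.183]
tool_rot: [0.581, 0.814, -0.0, -0.001]
ft_force: [-0.5, 3.5, -1.5]
grip_width: 0.0002
grasp_force: 1.5
```

```bash
python3 - <<'E'
from h import *
st()
s=vision.camera('scene');st()
cv2.imwrite('pics/s4.png',cv2.resize(s['color'][140:240,165:285],None,fx=6,fy=6,interpolation=cv2.INTER_CUBIC)[:,:,::-1])
print('pred',((proj(s,[world([0,y,z]) for y,z in((-.043,.203),(-.038,.203),(-.03,.206),(-.02,.118),(0,.118))])+.5-[165,140])*6).round())
E
```

```text
t 8.93 tcp [ 0.5993 -0.0958  0.183 ] mill [-0.0009 -0.0126  0.183 ] toolx-mill deg 90.1 tz [-0.002  0.    -1.   ] F [ 0.6  3.4 -1.5] q [-0.16  0.48  0.22  1.32  0.    1.08] 0.0002
t 8.97 tcp [ 0.5995 -0.0963  0.1831] mill [-0.0009 -0.0132  0.1831] toolx-mill deg 90.1 tz [-0.001 -0.    -1.   ] F [ 0.7  2.7 -2. ] q [-0.16  0.48  0.22  1.32 -0.    1.08] 0.0001
pred [[248. 309.]
 [257. 302.]
 [269. 284.]
 [304. 460.]
 [333. 432.]]
```

View pics/s4.png

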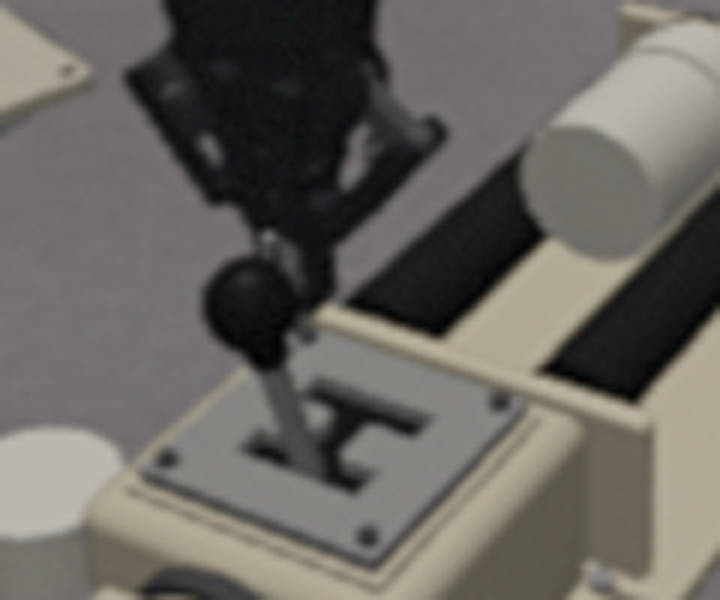

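The ball is at (251,307) in the crop. The prediction for y = -43 mm was (248,309), so the lever is across in the right slots at x≈0. Now I'll back off, lift, and go round to its far side.

>>> {"name": "move_arm", "arguments": {
  "moves": [
    [[-0.005,0.0142,0,0,0],[-0.008,0.024,0.03,0,0],[-0.008,0.024,0.08,0,0],[-0.008,0.024,0.1,-10,0],[0.02,0.01,0.1,-20,0]]
  ]
}}

```text
clock: 9.6
eef_pos: [0.6203, -0.0847, 0.289]
tool_rot: [0.714, 0.7, 0.002, 0.004]
ft_force: [0.9, 0.8, -0.4]
grip_width: -0.0001
grasp_force: 0.0
```

>>> {"name": "move_arm", "arguments": {
  "moves": [
    [[0.025,-0.01,0,-10,0],[0.047,-0.018,0,-20,0],[0.047,-0.018,0,-30,0],[0.047,-0.018,0,-40,0],[0.047,-0.018,0,-50,0]]
  ]
}}

```text
clock: 10.22
eef_pos: [0.6668, -0.1032, 0.2844]
tool_rot: [0.943, 0.331, 0.0, 0.001]
ft_force: [-0.5, -0.3, 0.4]
grip_width: -0.0001
grasp_force: 0.0
```

>>> {"name": "move_arm", "arguments": {
  "moves": [
    [[0,0,0,-10,0],[0,0,0,-20.1,0],[0,0,-0.04,-20.1,0],[0,0,-0.06,-20.1,0],[0,0,-0.06,-20.1,0]]
  ]
}}

```text
clock: 10.85
eef_pos: [0.6655, -0.103, 0.2223]
tool_rot: [0.986, 0.165, -0.002, -0.0]
ft_force: [1.6, 0.2, 0.6]
grip_width: -0.0001
grasp_force: 0.0
```

```bash
python3 - <<'E'
from h import *
st()
s=vision.camera('scene')
b0=cv2.resize(cv2.cvtColor(s['color'],cv2.COLOR_RGB2GRAY)[176:206,192:222],None,fx=8,fy=8,interpolation=cv2.INTER_CUBIC)
ci=cv2.HoughCircles(b0,cv2.HOUGH_GRADIENT,1,50,param1=60,param2=10,minRadius=42,maxRadius=68)
if ci is not None: print(ci,mill(at_z(s,[(ci[0,0,:2]+.5)/8-.5+[192,176]],.203)[0]))
E
```

```text
t 10.85 tcp [ 0.6655 -0.103   0.2223] mill [ 0.0594 -0.0409  0.2223] toolx-mill deg 0.0 tz [-0.003 -0.    -1.   ] F [ 1.5 -0.3  0.6] q [-0.15  0.61  0.55  1.51 -0.    2.66] -0.0001
[[[117.5 119.5  61.9]
  [230.5 110.5  58.9]]] [-0.00040155 -0.04120705  0.203     ]
```

>>> {"name": "move_arm", "arguments": {
  "moves": [
    [[0,0,-0.043,0,0],[0,0,-0.043,0,0],[-0.0095,-0.0032,-0.043,0,0],[-0.019,-0.0065,-0.043,0,0],[-0.0265,-0.0091,-0.043,0,0]]
  ]
}}

```text
clock: 11.52
eef_pos: [0.6401, -0.1132, 0.1827]
tool_rot: [0.986, 0.164, 0.001, 0.001]
ft_force: [0.2, -0.5, -0.1]
grip_width: 0.0005
grasp_force: 0.0
```

>>> {"name": "move_arm", "arguments": {
  "moves": [
    [[-0.0047,-0.0016,0,0,0],[-0.0095,-0.0032,0,0,0],[-0.0142,-0.0049,0,0,0],[-0.0189,-0.0065,0,0,0],[-0.0236,-0.0081,0,0,0]]
  ]
}}

```text
clock: 12.15
eef_pos: [0.6164, -0.1208, 0.1808]
tool_rot: [0.986, 0.165, 0.0, 0.0]
ft_force: [3.0, 0.1, 1.5]
grip_width: -0.0002
grasp_force: 1.5
```

```bash
python3 -c "
from h import *
st()"
```

```text
t 12.15 tcp [ 0.6164 -0.1208  0.1808] mill [ 0.0072 -0.0419  0.1808] toolx-mill deg 0.0 tz [ 0. -0. -1.] F [ 2.9 -0.9  1.5] q [-0.19  0.52  0.29  1.34 -0.    2.62] -0.0002
```

>>> {"name": "move_arm", "arguments": {
  "moves": [
    [[-0.0047,-0.0016,-0.001,0,0],[-0.0095,-0.0032,-0.002,0,0],[-0.0142,-0.0049,-0.003,0,0],[-0.0185,-0.0063,-0.004,0,0],[-0.0215,-0.0074,-0.004,0,0]]
  ]
}}

```text
clock: 12.78
eef_pos: [0.5943, -0.128, 0.1762]
tool_rot: [0.986, 0.164, -0.001, -0.0]
ft_force: [3.0, 2.2, -0.7]
grip_width: -0.0002
grasp_force: 1.5
```

>>> {"name": "move_arm", "arguments": {
  "moves": [
    [[-0.001,-0.0003,0,0,0],[-0.002,-0.0007,0,0,0],[-0.003,-0.001,0,0,0]]
  ]
}}

```text
clock: 13.15
eef_pos: [0.5919, -0.1291, 0.1764]
tool_rot: [0.986, 0.164, -0.0, -0.0]
ft_force: [2.9, 2.3, -3.2]
grip_width: 0.0003
grasp_force: 1.5
```

```bash
python3 -c "
from h import *
st()"
```

```text
t 13.15 tcp [ 0.5919 -0.1291  0.1764] mill [-0.0187 -0.0418  0.1764] toolx-mill deg 0.0 tz [-0.001  0.    -1.   ] F [ 3.5  1.2 -3.2] q [-0.21  0.48  0.21  1.3  -0.    2.6 ] 0.0003
```

>>> {"name": "move_arm", "arguments": {
  "moves": [
    [[-0.0005,-0.0002,0,0,0],[-0.001,-0.0003,0,0,0],[-0.001,-0.0003,0,0,0]]
  ]
}}

```text
clock: 13.52
eef_pos: [0.5911, -0.1296, 0.1768]
tool_rot: [0.986, 0.164, 0.0, 0.0]
ft_force: [3.3, 1.2, -1.9]
grip_width: -0.0002
grasp_force: 1.4
```

>>> {"name": "move_arm", "arguments": {
  "moves": [
    [[-0.0005,-0.0002,0,0,0],[-0.001,-0.0003,0,0,0],[-0.001,-0.0003,0,0,0]]
  ]
}}

```text
clock: 13.9
eef_pos: [0.5903, -0.1298, 0.1769]
tool_rot: [0.986, 0.164, 0.0, 0.0]
ft_force: [3.4, 1.0, -2.8]
grip_width: 0.0001
grasp_force: 1.9
```

```bash
python3 -c "
from h import *
st()"
```

```text
t 13.9 tcp [ 0.5903 -0.1298  0.1769] mill [-0.0204 -0.042   0.1769] toolx-mill deg 0.0 tz [ 0.001 -0.    -1.   ] F [ 3.6 -0.1 -2.8] q [-0.22  0.47  0.2   1.3  -0.    2.59] 0.0001
```

>>> {"name": "move_arm", "arguments": {
  "moves": [
    [[-0.0005,-0.0002,0,0,0],[-0.001,-0.0003,0,0,0],[-0.001,-0.0003,0,0,0]]
  ]
}}

```text
clock: 14.28
eef_pos: [0.5896, -0.13, 0.1768]
tool_rot: [0.986, 0.165, 0.001, 0.0]
ft_force: [4.9, 0.8, -4.2]
grip_width: 0.0003
grasp_force: 2.8
```

>>> {"name": "move_arm", "arguments": {
  "moves": [
    [[-0.0005,-0.0002,0,0,0],[-0.001,-0.0003,0,0,0],[-0.001,-0.0003,0,0,0]]
  ]
}}

```text
clock: 14.65
eef_pos: [0.5891, -0.1301, 0.1767]
tool_rot: [0.986, 0.165, 0.001, -0.0]
ft_force: [7.7, 1.7, -5.5]
grip_width: -0.0004
grasp_force: 3.5
```

```bash
python3 -c "
from h import *
st()"
```

```text
t 14.65 tcp [ 0.5891 -0.1301  0.1767] mill [-0.0216 -0.0419  0.1767] toolx-mill deg 0.0 tz [ 0.002  0.    -1.   ] F [ 7.9 -0.9 -5.5] q [-0.22  0.47  0.2   1.29  0.    2.59] -0.0004
```

The force climbs to 8 N with the ball at about x = -50 mm, so it's on the end stop. I'll back off, lift clear and check.

>>> {"name": "move_arm", "arguments": {
  "moves": [
    [[0.005,0.0017,0,0,0],[0.02,0.0068,0,0,0],[0.035,0.012,0.01,0,0],[0.035,0.012,0.06,0,0],[0.035,0.012,0.11,0,0]]
  ]
}}

```text
clock: 15.28
eef_pos: [0.6215, -0.1185, 0.2874]
tool_rot: [0.986, 0.164, -0.002, -0.0]
ft_force: [0.3, -1.0, 1.2]
grip_width: -0.0001
grasp_force: 0.0
```

>>> {"name": "move_arm", "arguments": {
  "moves": [
    [[-0.02,-0.06,0.02,0,0],[-0.05,-0.11,0.02,0,0],[-0.08,-0.16,0.02,0,0],[-0.11,-0.21,0.02,0,0],[-0.11,-0.21,0.02,0,0]]
  ]
}}

```text
clock: 15.9
eef_pos: [0.5093, -0.332, 0.307]
tool_rot: [0.987, 0.161, -0.001, 0.0]
ft_force: [-0.0, 0.8, 0.7]
grip_width: -0.0002
grasp_force: 0.0
```

```bash
python3 - <<'E'
from h import *
st(); s=vision.camera('scene'); c=snap('top','t5')
a=cv2.resize(s['color'][160:250,170:270],None,fx=4,fy=4,interpolation=cv2.INTER_CUBIC)
b=cv2.resize(c['color'][135:225,235:335],None,fx=4,fy=4,interpolation=cv2.INTER_CUBIC)
cv2.imwrite('pics/m5.png',np.hstack([a,b])[:,:,::-1])
P=[world([-.049,-.044,.195])]
print((proj(s,P)+.5-[170,160])*4,(proj(c,P)+.5-[235,135])*4+[400,0])
E
```

```text
t 15.9 tcp [ 0.5093 -0.332   0.307 ] mill [-0.1626 -0.207   0.307 ] toolx-mill deg -0.4 tz [-0.003 -0.    -1.   ] F [0.3 0.8 0.7] q [-0.58  0.46  0.51  1.63 -0.    2.24] -0.0002
[[ 74.27572871 113.85211537]] [[719.7299683  209.64925197]]
```

View pics/m5.png

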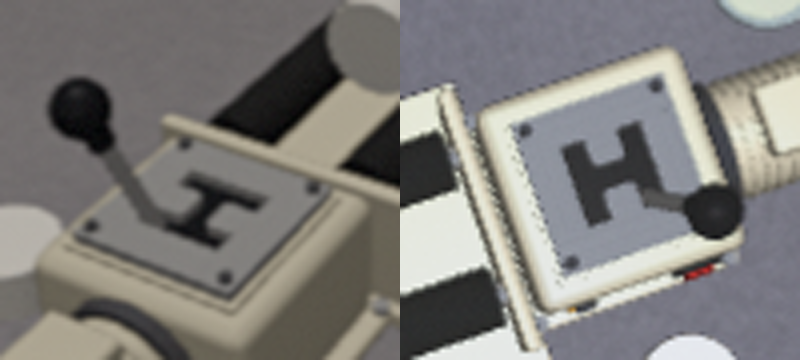

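The lever is in the near right-hand slot: the ball is at (80,107) in the scene crop and (715,211) in the top crop. I'll triangulate it to confirm it is home.

```bash
python3 - <<'E'
from h import *
s=vision.camera('scene'); c=vision.camera('top')
p=(80.5/4-.5+170,107.5/4-.5+160); q=((715-400+.5)/4-.5+235,211.5/4-.5+135)
b,e=tri(c,q,s,p); print(mill(b),e); print(mill(at_z(c,[q],.196)[0]),mill(at_z(s,[p],.196)[0]))
f=[((150.5)/4-.5+170,218.5/4-.5+160)]; print('foot',mill(at_z(s,f,.118)[0]))
E
```

```text
[-0.04860039 -0.04010743  0.19705826] 0.0017600709084717565
[-0.04924504 -0.04088743  0.196     ] [-0.0489265  -0.03847782  0.196     ]
foot [-0.02053614 -0.02313489  0.118     ]
```

```bash
python3 -c "
from h import *
print(job.job_done())"
```

```text
the job is handed in; nothing more can be done
None
```

The lever is home in the slow slot: the cameras put the ball at x about -49 mm and y about -40 mm in the mill's frame. It never entered the fast slot, the push force stayed under about 10 N, I left the jars, dish and vial alone, and the job was handed in at about 16 s of the 51 s.

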